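# Lay the double-bent glass tube in its cradle

## Task

Pick up the amber glass tube that has two bends (a wide, shallow U), turn it to match the two-notch cradle and lay it in gently, so that each of its two legs lies on the floor of its notch and the tube is level; then let go. Do not drop it, and leave the tube with the single bend and the petri dish where they are.

Things in the scene. Friction and masses are not known exactly. Their poses are not given: they have to be found in the camera images.
- double_bend_tube: Tube to place: amber glass, 12 mm thick, 45 g, 22 mm blue end caps, lying flat. Straight middle piece along its y, 56 mm between corners; from each corner a 90 mm leg, the legs spreading at 45 deg either side of its +x. Leg ends at (64, +-92) mm. Origin: on the tube axis, centre of the middle piece, 6 mm above the worktop at the start; z up. Grip across the middle, closing along x; it hangs level.
- cradle: Fixed cradle: aluminium plate 105 x 200 x 10 mm; two black notches (troughs 61 mm long, floor 22 mm wide at z = 44 mm, walls flared to a 42 mm mouth at z = 63) centred at (39, +-67) mm, running at 45 deg either side of its +x. Origin: on the worktop, below a seated tube's middle; z up. A seated tube is parallel to this frame, origin at (0, 0, 50) mm.
- single_bend_tube: Bystander, the wrong tube: same amber glass and blue caps, 12 mm thick, but one right-angle bend and two 82 mm legs, 116 mm from end to end, lying flat. Origin on the tube's plane between the legs, 28 mm from the bend; +x points away from the bend. It may lie on either side of the right tube.
- petri: Bystander: covered petri dish, 60 mm across, 15 mm high, behind the work. Origin: centre of its underside. (A wall pipe rises at the left edge of the worktop, some 0.6 m ahead, and a covered microscope stands at the right: keep the arm clear of both.)

How it is judged (in metres and radians):
At the end, for the whole second after the job is handed in: The double-bent tube rests in the cradle, both legs on the notch floors: its centre within 15 mm of its place in x and y and within about 4 mm in height, turned within 10 degrees of the cradle, level within 5 degrees, at rest and let go (x of double_bend_tube in the frame of cradle between -0.015 and 0.015 m and y of double_bend_tube in the frame of cradle between -0.015 and 0.015 m and z of double_bend_tube in the frame of cradle between 0.045 and 0.054 m and angle between the x axis of double_bend_tube and the x axis of cradle, either way round below 0.17 rad and angle between double_bend_tube's own z axis and vertical below 0.09 rad and contact force between double_bend_tube and cradle above 0.05 N and linear speed of double_bend_tube below 0.02 m/s); the robot touches nothing.
It fails at once if the double-bent tube was dropped (falling free faster than 0.7 m/s, a fall of about 25 mm) (linear speed of double_bend_tube above 0.7 m/s and contact force between the fingers and double_bend_tube below 0.05 N).
It fails at once if the tube was pressed against the cradle with more than 40 N (contact force between double_bend_tube and cradle above 40 N).
It fails at once if the single-bend tube was moved more than 30 mm (distance of single_bend_tube from where it was at the start of the episode above 0.03 m).
It fails at once if the petri dish was moved more than 30 mm (distance of petri from where it was at the start of the episode above 0.03 m).
It also fails if it takes over 38 s, if anything falls off the work surface, if the arm or the gripper's body presses on something with over 40 N, if the wrist force passes 120 N, or if a joint passes its speed limit or range.

## Robot

A 7-joint arm with a two-finger parallel gripper is mounted at the origin on a cart in front of the work surface, level with it; the furniture and walls round the work are solid. World frame = base frame: x ahead of the robot, y to its left, z up, the work surface at z = 0. Lengths are in mm, angles in rad, forces in N, time in s.
With the tool pointing down it reaches from about 425 to 925 mm from the base axis. Payload 6.8 kg.
Tool frame: the origin (TCP) lies midway between the tips of the shut fingers; the grasp point (between the pads) lies 19 mm behind it; z points along the fingers, y is the line along which they close (so a half turn about z gives the same grasp; the last joint's range is limited). The gripper opens to 88 mm and grips with 3 to 60 N. Pads are 20 mm wide; open, the fingers measure 115 mm over their backs; the gripper's body (75 mm by 178 mm) begins 61 mm behind the grasp point.
Start: joints at [-1.24, 0.477, 0.022, 1.555, -0.011, 1.109, -0.083], TCP at [286.775, 611.071, 222.664] pointing down, gripper open.
Joint ranges: [-2.96, 2.96], [-0.34, 2.1], [-1.41, 1.46], [0.24, 2.44], [-1.37, 4.51], [0.17, 1.92], [-2.96, 2.96]. Speed limits (rad/s): [2.39, 2.39, 3.14, 3.14, 3.14, 3.14, 3.14].

## Interface

Orientations are given as a unit quaternion [w, x, y, z].
In Python, from bench import arm, camrig, sensors, ticket gives the robot as it stands (arm), with the cameras (camrig), the readings (sensors) and the job (ticket).
- The arm moves only by the shell command python3 drive.py [FORCE], which reads ROWS from standard input. ROWS is a JSON list of rows, 1 to 5 of them, each of 5 numbers: dx, dy, dz in a scale on which 1.0 is 800 mm, then a turn about the tool's z in parts of the range, where 1.0 means 360 degrees, then the finger opening in mm; each row is the pose to reach, as a shift and turn from the pose commanded when the command began, along the tool's axes at that moment; what a row does not reach only later rows make up. A row lasts 1/12 s, in which the tool goes at most 41.7 mm and 0.125 rad, less where a joint would pass 70% of its speed; a pose out of reach is approached as far as the arm can. The fingers move at their own pace and stop on an object; FORCE is the grip in N (left out, the last holds). Time passes only in rows, so rows that do not move let the fingers close. It prints the time, the measured TCP pose, the force, the opening and the grip force at its end. No shift or turn number may pass 1 either way. Input that does not fit is refused with a message, and nothing moves.
- sensors.get_obs(): the state, without advancing time (a new reading comes with each control period).
- camrig.grab_frame(name): name is "side" or "top"; returns a dict with "frame" (400x640x3 uint8, red, green, blue), "K" (3x3 intrinsics, pixels), "position" and "attitude" of the camera in the world. Camera axes: x right, y down, z forward; pixel columns grow to the right and rows downward; lengths in mm; the calibration is good to about 2 mm. A picture is of the moment at which its call begins. There is no depth.
- ticket.hand_in(): hands the job in; it is judged then, once.
The state is a dict: "t": time; "q": joint angles; "qd": joint speeds; "tau": joint torques, N m; "position": TCP position; "orientation": TCP orientation; "contact_force": force on the tool from outside, world axes, zero at the start; "ft_torque": the same for the moment, N m; "finger_gap": finger opening in mm; "finger_force": force on a finger pad.
Only numpy, scipy, OpenCV 4.12 (cv2) and the standard library are available. Lean on these libraries where they do the work, as an engineer would, in place of code of your own. Each camera call takes 0.05 s, during which the arm holds its last target. There are 200 camera calls.

## Working session

There is one attempt and no reset: what is moved stays moved. The work goes in short steps, Python scripts to look and compute and a shell command to move; the robot and the scene stay as the last step left them, time stands still between calls to the robot, and variables do not carry over. Pictures are saved under pics/ and viewed, at most 10 in all, crops included, and the job is handed in when it is done.

```bash
mkdir -p pics; ls
python3 - <<'E'
from bench import arm, camrig, sensors, ticket
import cv2
o=sensors.get_obs();print(o['t'],o['position'],o['orientation'],o['finger_gap'])
for n in('top','side'):
    f=camrig.grab_frame(n);cv2.imwrite(f'pics/{n}0.png',f['frame'][:,:,::-1]);print(f['K'],f['position'],f['attitude'])
E
```

```text
bench.py
drive.py
pics
0.0 [286.55128273 610.49442654 221.69101106] [-1.17427674e-04  2.17638727e-01  9.76028976e-01 -8.98794741e-04] 88.00491710165265
[[366.97101117   0.         323.30996027]
 [  0.         366.97101117 203.44418619]
 [  0.           0.           1.        ]] [561.22119639  25.00637157 920.05692698] [-0.01157854  0.71114464 -0.70215823  0.03336248]
[[473.88898114   0.         313.56692009]
 [  0.         473.88898114 197.78812286]
 [  0.           0.           1.        ]] [1010.62175009 -269.84329486  929.11000461] [-0.219537    0.8527061   0.46011334 -0.11398037]
```

View pics/top0.png

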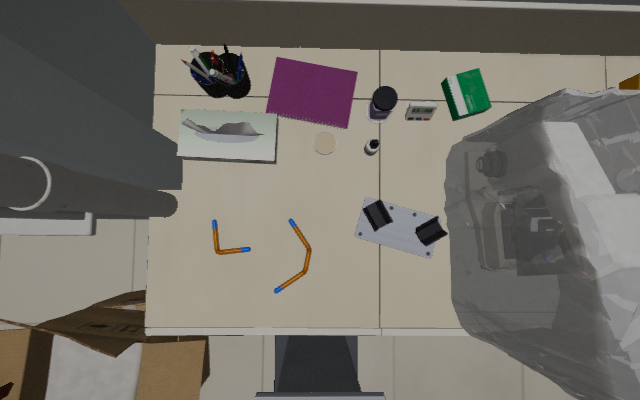

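View pics/side0.png

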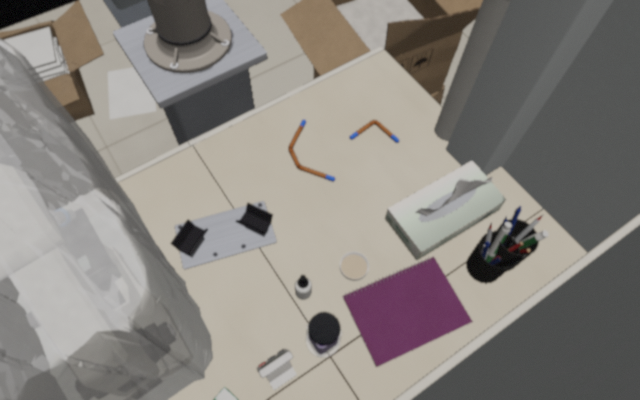

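The top view shows the double-bend tube with corners near (310,249) and (304,271) and caps at (291,221) and (277,291). The wrong tube is at (220,245), the petri dish at (324,143), and the cradle notches are near (377,215) and (431,231). I'll fit the tube pose from both cameras and zoom in on the cradle.

```bash
cat > h.py <<'E'
import numpy as np,cv2
from scipy.spatial.transform import Rotation as R
from scipy.optimize import least_squares
from bench import arm, camrig, sensors, ticket
def cam(n):
    f=camrig.grab_frame(n);f['R']=R.from_quat(np.roll(f['attitude'],-1)).as_matrix();return f
def back(f,uv,z):
    uv=np.atleast_2d(uv).astype(float)
    d=np.c_[uv,np.ones(len(uv))]@np.linalg.inv(f['K']).T@f['R'].T
    p=np.array(f['position']);return (p+d*((z-p[2])/d[:,2])[:,None])[:,:2]
def proj(f,P):
    c=(np.atleast_2d(P)-f['position'])@f['R'];c=c@np.array(f['K']).T;return c[:,:2]/c[:,2:]
def masks(f):
    h=cv2.cvtColor(f['frame'],cv2.COLOR_RGB2HSV)
    return cv2.inRange(h,(5,150,60),(20,255,255)),cv2.inRange(h,(100,150,80),(118,255,255))
TUBE=np.array([[64,92],[0,28],[0,-28],[64,-92]],float)
def polyd(p,V):
    D=[]
    for a,b in zip(V[:-1],V[1:]):
        t=np.clip(((p-a)@(b-a))/((b-a)@(b-a)),0,1);D.append(np.linalg.norm(p-a-t[:,None]*(b-a),axis=1))
    return np.min(D,0)
def xf(s,P):
    c,n=np.cos(s[2]),np.sin(s[2]);return P@np.array([[c,n],[-n,c]])+s[:2]
def fit_tube(amb,caps,s0):
    capm=TUBE[[0,3]]-np.array([[7.8,7.8],[7.8,-7.8]])
    def r(s):
        q=xf(s,capm);d=[q[i]-caps[np.argmin(np.linalg.norm(caps-q[i],axis=1))] for i in(0,1)]
        return np.r_[np.ravel(d)*2,polyd(amb,xf(s,TUBE))/np.sqrt(len(amb))*3]
    return least_squares(r,s0,loss='linear')
E
python3 - <<'E'
from h import *
ims=[]
for n,w in(('top',(260,205,320,305)),('side',(275,105,345,190))):
    f=cam(n);a,b=masks(f)
    x0,y0,x1,y1=w;
    ys,xs=np.nonzero(a[y0:y1,x0:x1]);amb=back(f,np.c_[xs+x0,ys+y0],6)
    k,l,s,c=cv2.connectedComponentsWithStats(b[y0:y1,x0:x1]);c=c[1:][s[1:,4]>4]+[x0,y0];caps=back(f,c,6)
    m=amb.mean(0);best=min((fit_tube(amb,caps,[*m,t]) for t in np.arange(0,6.3,.5)),key=lambda q:q.cost)
    print(n,len(amb),caps.round(1).tolist(),best.x.round(3),best.cost)
    print(proj(f,[[286,611,222]]).round())
    x0,y0,x1,y1=(350,190,455,265) if n=='top' else (165,195,285,275)
    ims.append(cv2.resize(f['frame'][y0:y1,x0:x1,::-1],(600,300 if 0 else int(600*(y1-y0)/(x1-x0))),interpolation=cv2.INTER_CUBIC))
im=np.vstack(ims);print(im.shape);cv2.imwrite('pics/cr.png',cv2.resize(im,None,fx=.72,fy=.72))
E
```

```text
top 307 [[571.4, 75.2], [407.4, 106.8]] [478.85   36.229   1.38 ] 39.88729789244197
[[-16. 376.]]
side 87 [[406.7, 105.8], [571.3, 73.1]] [478.161  34.55    1.375] 7.231622488326533
[[450. -57.]]
(828, 600, 3)
```

View pics/cr.png

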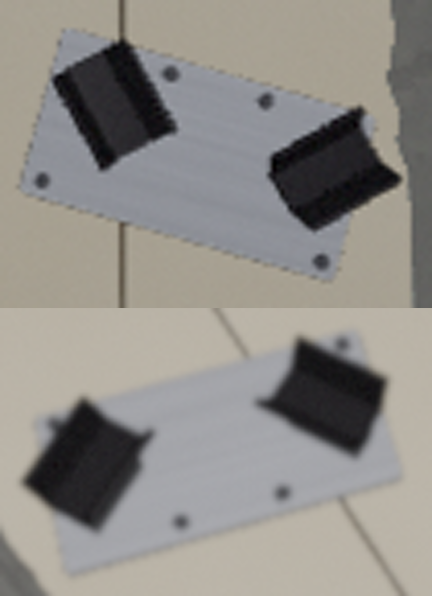

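The zoom shows the cradle's +x running up and slightly right in the top image, so yaw is about -0.27. I'll fit its pose from the plate and rim corners read in both views.

Run:
```python
from h import *
ft,fs=cam('top'),cam('side')
T=lambda l:np.array(l)/4.114+[350,190]-.4
S=lambda l:(np.array(l)-[0,308])/3.6+[165,195]-.4
# notch corners ordered: (u-,v+),(u+,v+),(u+,v-),(u-,v-)  u outward along leg, v left of it
obs=[(ft,'P',[(1,1),(1,-1),(-1,-1),(-1,1)],T([(65,28),(375,118),(335,282),(20,187)])),
(fs,'P',[(1,1),(1,-1),(-1,1)],S([(403,477),(70,575),(362,330)])),
(ft,1,[(-1,1),(1,1),(1,-1),(-1,-1)],T([(103,168),(52,80),(127,40),(177,130)])),
(ft,-1,[(-1,1),(1,1),(1,-1),(-1,-1)],T([(270,165),(362,110),(400,180),(313,230)])),
(fs,1,[(-1,1),(1,1),(1,-1),(-1,-1)],S([(303,340),(387,380),(357,455),(258,403)])),
(fs,-1,[(-1,1),(1,1),(1,-1),(-1,-1)],S([(153,433),(97,530),(23,483),(85,400)]))]
def r(s,split=False):
    out=[]
    for f,k,c,uv in obs:
        c=np.array(c,float)
        if k=='P': P=c*[52.5,100]+[s[3],0];z=10
        else:
            a=k*np.pi/4;e=np.array([np.cos(a),np.sin(a)]);P=np.array([39,67*k])+c[:,:1]*30.5*e+c[:,1:]*s[4]*np.array([-e[1],e[0]]);z=63
        W=xf(s,P);out.append((proj(f,np.c_[W,np.full(len(W),z)])-uv))
    return out if split else np.ravel(np.vstack(out))
q=least_squares(r,[560,-150,-.27,30,21],x_scale=[10,10,.1,10,5],loss='soft_l1')
print(q.x.round(3),q.cost)
for o in r(q.x,1):print(o.round(1).tolist())
o=sensors.get_obs();M=R.from_quat(np.roll(o['orientation'],-1)).as_matrix();print(M.round(3),o['t'])
```

```text
[ 5.36886e+02 -1.82646e+02 -2.74000e-01  2.82360e+01  2.36730e+01] 15.859041006368964
[[0.2, -1.3], [1.3, -0.5], [0.1, 0.1], [-0.4, 0.5]]
[[1.2, -0.1], [-0.9, -0.1], [-0.2, -1.1]]
[[0.4, -0.0], [0.2, -1.5], [-0.5, -1.4], [-0.1, -0.5]]
[[0.7, -2.1], [0.6, -1.1], [1.3, -0.5], [0.1, -0.1]]
[[-0.6, -1.1], [1.8, -0.1], [-1.6, -2.1], [-0.2, -0.4]]
[[1.1, -1.0], [-0.7, -2.7], [-0.1, -0.0], [0.3, -1.6]]
[[-0.905  0.425 -0.   ]
 [ 0.425  0.905 -0.001]
 [-0.    -0.001 -1.   ]] 0.3
```

Tube at (478.5, 35.5) with yaw 1.38, cradle at (537, -183) with yaw -0.274. Moving over the tube.

The rows are not in the units I measure in: shifts go in shares of 800 mm and turns go in shares of 360 degrees. I convert before sending: -146.5 mm / 800 = -0.1831, -140 mm / 800 = -0.175.

```bash
echo '[[-0.035,-0.0366,0,0,88],[-0.07,-0.0733,0,0,88],[-0.105,-0.1099,0,0,88],[-0.14,-0.1465,0,0,88],[-0.175,-0.1831,0,0,88]]' | python3 drive.py 20; echo '[[-0.035,-0.0366,0,0,88],[-0.07,-0.0733,0,0,88],[-0.105,-0.1099,0,0,88],[-0.14,-0.1465,0,0,88],[-0.175,-0.1831,0,0,88]]' | python3 drive.py; echo '[[-0.035,-0.0366,0,-0.0095,88],[-0.07,-0.0733,0,-0.0191,88],[-0.105,-0.1099,0,-0.0286,88],[-0.14,-0.1465,0,-0.0395,88],[-0.1725,-0.1829,0,-0.0395,88]]' | python3 drive.py
```

```text
t: 0.72
position: [351.6, 417.1, 222.6]
orientation: [0.0, 0.218, 0.976, 0.0]
contact_force: [1.1, -0.0, 0.7]
finger_gap: 87.7
finger_force: 0.0
t: 1.13
position: [416.0, 225.0, 222.9]
orientation: [0.0, 0.218, 0.976, 0.0]
contact_force: [0.4, 0.3, 0.4]
finger_gap: 87.8
finger_force: 0.0
t: 1.55
position: [479.0, 33.6, 223.1]
orientation: [0.0, 0.094, 0.996, 0.0]
contact_force: [0.6, 0.2, 0.4]
finger_gap: 87.8
finger_force: 0.0
```

Scaled: 170 mm / 800 = 0.2125, 150 mm / 800 = 0.1875.

```bash
echo '[[0,0.0013,0.05,0,88],[0,0.0013,0.1,0,88],[0,0.0013,0.15,0,88],[0,0.0013,0.1875,0,88],[0,0.0013,0.2125,0,88]]' | python3 drive.py; echo '[[0,0,0.025,0,88],[0,0,0.0438,0,88],[0,0,0.055,0,88],[0,0,0.06,0,88],[0,0,0.06,0,88]]' | python3 drive.py
python3 - <<'E'
from h import *
f=cam('top');g=cam('side')
a=f['frame'][190:310,240:380,::-1];b=g['frame'][80:200,250:390,::-1]
cv2.imwrite('pics/g.png',cv2.resize(np.vstack([a,b]),None,fx=2.5,fy=2.5,interpolation=cv2.INTER_CUBIC))
E
```

```text
t: 1.97
position: [477.1, 36.4, 49.9]
orientation: [-0.002, 0.095, 0.995, -0.001]
contact_force: [1.0, 0.6, 1.3]
finger_gap: 87.7
finger_force: 0.0
t: 2.38
position: [478.5, 36.7, 4.3]
orientation: [-0.0, 0.095, 0.995, -0.0]
contact_force: [-1.0, -0.2, 0.8]
finger_gap: 87.9
finger_force: 0.0
```

View pics/g.png

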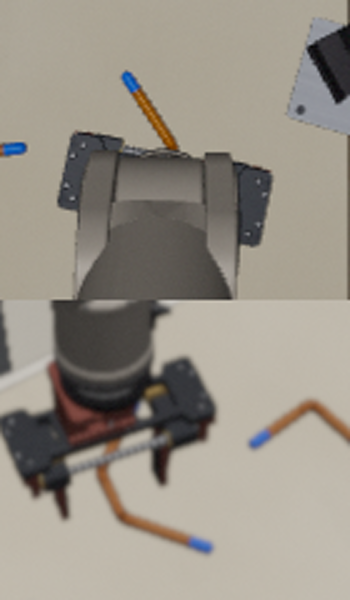

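The fingers straddle the middle piece, and the wrong tube is clear. Closing.

```bash
for i in 1 2; do echo '[[0,0,0,0,5],[0,0,0,0,5],[0,0,0,0,5],[0,0,0,0,5],[0,0,0,0,5]]' | python3 drive.py 20; done
```

```text
t: 2.9
position: [478.9, 36.9, 4.9]
orientation: [0.0, 0.095, 0.995, 0.0]
contact_force: [0.1, -0.3, -0.4]
finger_gap: 57.9
finger_force: 0.0
t: 3.32
position: [478.7, 36.8, 4.6]
orientation: [-0.0, 0.095, 0.995, 0.0]
contact_force: [0.3, 0.5, -0.6]
finger_gap: 24.7
finger_force: 0.0
```

```bash
for i in 1 2; do echo '[[0,0,0,0,5],[0,0,0,0,5],[0,0,0,0,5],[0,0,0,0,5],[0,0,0,0,5]]' | python3 drive.py 20; done
```

```text
t: 3.73
position: [478.7, 36.8, 4.6]
orientation: [-0.0, 0.095, 0.995, 0.0]
contact_force: [0.9, 0.1, -0.3]
finger_gap: 11.1
finger_force: 20.0
t: 4.15
position: [478.7, 36.8, 4.6]
orientation: [-0.0, 0.095, 0.995, 0.0]
contact_force: [-0.3, 0.3, -0.3]
finger_gap: 11.6
finger_force: 20.0
```

Gripped (gap 11.5 mm, 20 N). Lifting, and checking clearance to the microscope cover.

Scaled: -115 mm / 800 = -0.1438, -90 mm / 800 = -0.1125.

```bash
echo '[[0,0,-0.01,0,5],[0,0,-0.0375,0,5],[0,0,-0.075,0,5],[0,0,-0.1125,0,5],[0,0,-0.1438,0,5]]' | python3 drive.py 20
python3 - <<'E'
from h import *
f=cam('top');g=cam('side')
for z in(0,100,200,300,400):
    print(z,back(f,[(447,160),(447,220),(455,290)],z).round().tolist(),back(g,[(60,140),(110,190),(160,255),(205,325)],z).round().tolist())
a=f['frame'][150:330,220:500,::-1];b=g['frame'][40:220,200:480,::-1]
cv2.imwrite('pics/l.png',cv2.resize(np.vstack([a,b]),None,fx=1.6,fy=1.6,interpolation=cv2.INTER_CUBIC))
E
```

```text
t: 4.57
position: [478.8, 36.6, 121.9]
orientation: [0.0, 0.095, 0.995, 0.0]
contact_force: [0.4, 1.1, -0.4]
finger_gap: 11.2
finger_force: 20.0
0 [[736.0, -318.0], [582.0, -317.0], [407.0, -335.0]] [[130.0, -404.0], [324.0, -356.0], [529.0, -328.0], [711.0, -317.0]]
100 [[717.0, -281.0], [580.0, -280.0], [424.0, -296.0]] [[224.0, -389.0], [398.0, -347.0], [581.0, -322.0], [743.0, -311.0]]
200 [[698.0, -244.0], [578.0, -243.0], [441.0, -257.0]] [[319.0, -375.0], [472.0, -338.0], [633.0, -316.0], [775.0, -306.0]]
300 [[679.0, -206.0], [575.0, -205.0], [458.0, -218.0]] [[414.0, -360.0], [546.0, -328.0], [685.0, -309.0], [808.0, -301.0]]
400 [[660.0, -169.0], [573.0, -168.0], [474.0, -179.0]] [[509.0, -346.0], [620.0, -319.0], [736.0, -303.0], [840.0, -296.0]]
```

View pics/l.png

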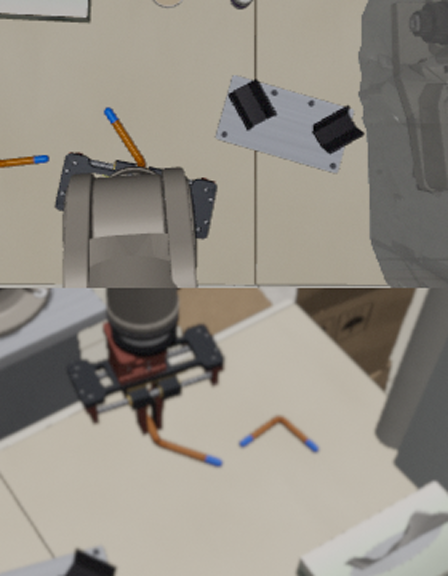

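The tube is lifted and hangs level. The cover edge stands at about y = -317, clear of the cradle. Transferring while turning +1.654 rad.

Scaled: -85 mm / 800 = -0.1063, -68 mm / 800 = -0.085, 0.5 rad / 6.2832 = 0.0796.

```bash
echo '[[-0.0088,-0.0213,0,0.0159,5],[-0.0175,-0.0425,0,0.0318,5],[-0.0263,-0.0638,0,0.0477,5],[-0.0363,-0.085,0,0.0637,5],[-0.045,-0.1063,0,0.0796,5]]' | python3 drive.py 20; echo '[[0,0,0,0.0159,5],[0,0,0,0.0318,5],[0,0,0,0.0477,5],[0,0,0,0.0637,5],[0,0,0,0.0796,5]]' | python3 drive.py;  echo '[[0,0,0,0.0159,5],[0,0,0,0.0318,5],[0,0,0,0.0477,5],[0,0,0,0.0637,5],[0,0,0,0.0796,5]]' | python3 drive.py; echo '[[0,0,0,0.0159,5],[0,0,0,0.0245,5],[0,0,0,0.0245,5],[0,0,0,0.0245,5]]' | python3 drive.py
```

```text
t: 5.08
position: [497.6, -54.3, 119.2]
orientation: [-0.0, 0.341, 0.94, -0.0]
contact_force: [0.7, 0.6, -0.7]
finger_gap: 11.5
finger_force: 20.0
t: 5.5
position: [497.3, -53.5, 119.1]
orientation: [-0.0, 0.563, 0.826, -0.0]
contact_force: [0.4, -0.1, -0.8]
finger_gap: 11.7
finger_force: 20.0
t: 5.92
position: [497.3, -53.4, 119.1]
orientation: [-0.0, 0.75, 0.662, -0.0]
contact_force: [-0.5, -0.4, -1.5]
finger_gap: 11.2
finger_force: 20.0
t: 6.25
position: [497.5, -53.4, 119.2]
orientation: [-0.0, 0.796, 0.605, -0.0]
contact_force: [0.1, 0.6, -0.2]
finger_gap: 10.8
finger_force: 20.0
```

```bash
echo '[[-0.0313,0.02,0,0,5],[-0.0625,0.04,0,0,5],[-0.095,0.0613,0,0,5],[-0.125,0.08,0,0,5],[-0.1425,0.0913,0,0,5]]' | python3 drive.py 20;  echo '[[0,0,0.025,0,5],[0,0,0.0438,0,5],[0,0,0.05,0,5],[0,0,0.05,0,5],[0,0,0.05,0,5]]' | python3 drive.py
python3 - <<'E'
from h import *
f=cam('top');g=cam('side');print(sensors.get_obs()['position'])
b=g['frame'][150:300,140:320,::-1];b=cv2.resize(b,None,fx=3.3,fy=3.3,interpolation=cv2.INTER_CUBIC)
cv2.imwrite('pics/p.png',b)
a=f['frame'][150:300,320:500,::-1];cv2.imwrite('pics/pt.png',cv2.resize(a,None,fx=3.3,fy=3.3,interpolation=cv2.INTER_CUBIC))
for w,(u) in (('s',g),('t',f)):
    m=masks(u)[1];k,l,s,c=cv2.connectedComponentsWithStats(m);i=s[1:,4]>4;print(w,c[1:][i].round(1).tolist())
    e=[back(u,q,80+1)[0].round(1).tolist() for q in c[1:][i]];print(e)
print(xf([537,-182.6,-.274],np.array([[56.2,84.2],[56.2,-84.2]])))
E
```

```text
t: 6.67
position: [537.5, -186.5, 119.8]
orientation: [0.001, 0.797, 0.604, -0.0]
contact_force: [-0.1, 0.5, -1.0]
finger_gap: 11.6
finger_force: 20.0
t: 7.08
position: [537.3, -182.9, 79.7]
orientation: [-0.0, 0.797, 0.604, -0.0]
contact_force: [0.4, -0.5, -0.3]
finger_gap: 11.2
finger_force: 20.0
[ 537.90477908 -182.96283476   80.44383124]
s [[353.5, 135.4], [394.5, 138.5], [263.4, 218.6], [179.0, 242.2]]
[[545.1, 150.3], [601.0, 220.7], [612.3, -119.0], [566.9, -281.3]]
t [[193.6, 74.6], [374.3, 205.2], [214.0, 223.6], [245.4, 249.0]]
[[909.9, 303.7], [612.5, -118.1], [565.7, 246.4], [509.3, 174.4]]
[[ 613.88673447 -116.74781657]
 [ 568.32032553 -278.86586731]]
```

View pics/p.png

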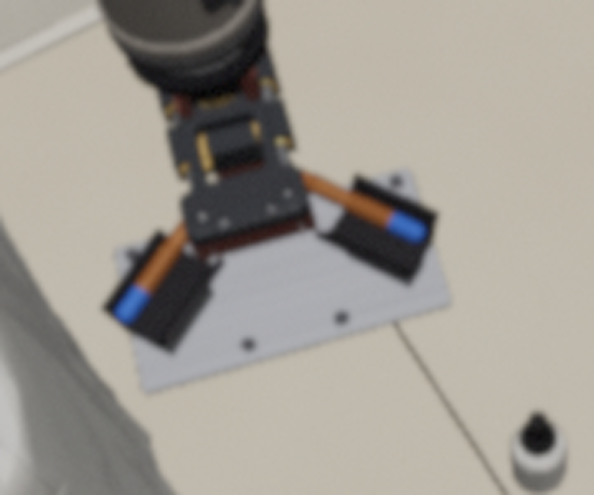

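View pics/pt.png

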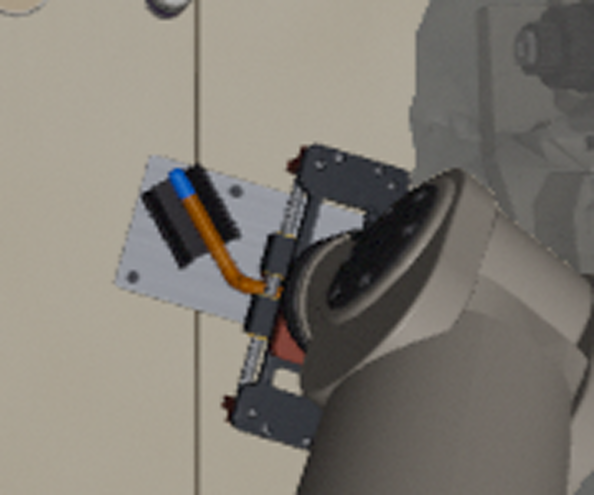

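Both legs hang over their notches, and the cap offset is within about 2 mm of the prediction. Lowering gently.

Scaled: 27 mm / 800 = 0.0338, 25 mm / 800 = 0.0313.

```bash
echo '[[0.0013,0,0.01,0,5],[0.0013,0,0.0188,0,5],[0.0013,0,0.0263,0,5],[0.0013,0,0.0313,0,5],[0.0013,0,0.0338,0,5]]' | python3 drive.py 20;  echo '[[0,0,0.0013,0,5],[0,0,0.0013,0,5],[0,0,0.0025,0,5],[0,0,0.0025,0,5],[0,0,0.0025,0,5]]' | python3 drive.py
python3 - <<'E'
from bench import arm, camrig, sensors, ticket
print(sensors.get_obs()['position'],sensors.get_obs()['contact_force'])
E
```

```text
t: 7.6
position: [537.1, -181.8, 51.7]
orientation: [-0.0, 0.797, 0.604, -0.0]
contact_force: [-0.9, -0.1, -0.0]
finger_gap: 11.1
finger_force: 20.0
t: 8.02
position: [537.8, -182.0, 50.8]
orientation: [0.0, 0.797, 0.604, 0.0]
contact_force: [-0.0, -0.7, -0.6]
finger_gap: 11.7
finger_force: 20.0
[ 537.75924858 -182.04194905   50.77855036] [-0.04882368 -0.6613579  -0.5701677 ]
```

Scaled: 1 mm / 800 = 0.0013, 0.5 mm / 800 = 0.0006.

```bash
for i in 1 2 3; do echo '[[0,0,0.0006,0,5],[0,0,0.0013,0,5],[0,0,0.0013,0,5],[0,0,0.0013,0,5]]' | python3 drive.py | egrep 'pos|cont'; done
```

```text
position: [537.6, -182.0, 49.6]
contact_force: [-0.1, 0.2, -0.5]
position: [537.7, -182.0, 48.6]
contact_force: [0.6, 0.1, 0.4]
position: [537.6, -182.0, 48.0]
contact_force: [-1.9, 0.9, 4.9]
```

There is floor contact of 5 N at the expected height. Letting go.

Scaled: -110 mm / 800 = -0.1375, -75 mm / 800 = -0.0938.

```bash
for i in 1 2; do echo '[[0,0,0,0,40],[0,0,0,0,40],[0,0,0,0,40],[0,0,0,0,40],[0,0,0,0,40]]' | python3 drive.py | egrep 'pos|cont|finger';done;  echo '[[0,0,-0.0075,0,40],[0,0,-0.025,0,40],[0,0,-0.0563,0,40],[0,0,-0.0938,0,40],[0,0,-0.1375,0,40]]' | python3 drive.py|egrep 'pos|cont'
```

```text
position: [537.6, -182.0, 47.5]
contact_force: [-0.6, 0.2, 0.5]
finger_gap: 39.2
finger_force: 0.0
position: [537.7, -182.1, 47.6]
contact_force: [0.6, 0.7, -0.4]
finger_gap: 40.1
finger_force: 0.0
position: [536.5, -181.8, 158.2]
contact_force: [1.1, 0.5, 0.4]
```

Scaled: 170 mm / 800 = 0.2125, 135 mm / 800 = 0.1688.

```bash
echo '[[0.0375,0,-0.025,0,40],[0.0813,0,-0.05,0,40],[0.125,0,-0.0625,0,40],[0.1688,0,-0.0625,0,40],[0.2125,0,-0.0625,0,40]]' | python3 drive.py|egrep 'pos|cont'; echo '[[0,0,0,0,40],[0,0,0,0,40],[0,0,0,0,40]]' | python3 drive.py|egrep 't:|pos'
python3 - <<'E'
from h import *
ims=[]
for n,w in(('top',(350,170,460,280)),('side',(150,180,310,290))):
    f=cam(n);a,b=masks(f);x0,y0,x1,y1=w
    ys,xs=np.nonzero(a[y0:y1,x0:x1]);amb=back(f,np.c_[xs+x0,ys+y0],50)
    k,l,s,c=cv2.connectedComponentsWithStats(b[y0:y1,x0:x1]);c=c[1:][s[1:,4]>4]+[x0,y0];caps=back(f,c,50)
    q=fit_tube(amb,caps,[537,-182,-.27]);print(n,caps.round(1).tolist(),q.x.round(3),q.cost)
    ims.append(cv2.resize(f['frame'][y0:y1,x0:x1,::-1],(400,int(400*(y1-y0)/(x1-x0))),interpolation=cv2.INTER_CUBIC))
im=np.zeros((400,800,3),np.uint8);im[:,:400]=ims[0];im[:ims[1].shape[0],400:]=ims[1];cv2.imwrite('pics/e.png',im)
E
```

```text
position: [584.4, -16.8, 209.3]
contact_force: [0.9, -0.5, 0.1]
t: 10.93
position: [583.3, -19.2, 207.9]
top [[568.8, -278.2]] [ 5.23831e+02 -2.99696e+02  3.07000e-01] 30623.729384721268
side [[611.6, -119.6], [566.6, -279.3]] [ 5.35526e+02 -1.84311e+02 -2.75000e-01] 56.72270559157092
```

View pics/e.png

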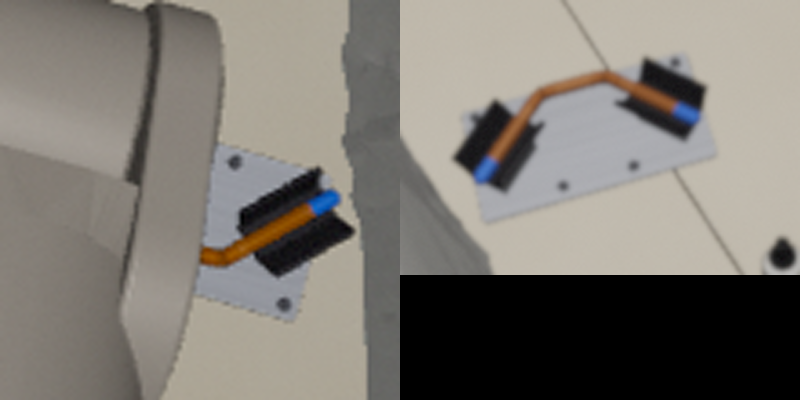

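Both legs lie in their notches. The side-view fit gives (535.5, -184.3) with yaw -0.275, consistent with a height of 50 mm, and the arm is clear. Handing in.

```bash
python3 -c "
from bench import arm, camrig, sensors, ticket
print(ticket.hand_in())"
```

```text
the job is handed in; nothing more can be done
None
```

The double-bend tube is in the cradle with both legs in their notches and the gripper clear; the last side-camera fit put it about 2 mm and 0.001 rad from its place, and I handed the job in at about 11 s (no verdict was returned).

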